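# Draw the damp-chest bolt with a hooked rod

## Task

Unbolt the lid of the grey damp chest, whose bolt is too far away for the hand: pick up the hooked rod from its mat, hook it round the bolt's red post and draw the bolt fully back to its stop. Bed it there with a steady pull of about 10 N for one second, never loading bolt or chest with more than 20 N and never touching chest or bolt with the gripper or arm. Then unhook, leave the bolt drawn and the pots and mould undisturbed, and lay the rod flat on the mat again, its handle wholly on the mat, and let go.

Things in the scene. Friction and masses are not known exactly. Their poses are not given: they have to be found in the camera images.
- rod: Hooked rod: orange handle bar 130 (x) x 22 (y) x 30 (z) mm, then an 8 mm thick metal shaft ending in a flat hook. Origin: middle of the handle's underside; x along the shaft to the hook, z up. Shaft and hook lie level, centre line 15 mm above the underside. 0.16 kg, balances 20 to 35 mm ahead of the origin. Starts lying on the mat, handle towards the robot, along the mat's x within 0.1 rad.
- hook_seat (a point): Where a post's axis sits once the hook is pulled onto it: on the shaft's line, 236 mm ahead of the rod's origin and 15 mm above its underside. The hook is a flat V-ended pocket, 32 mm wide inside, open above and below: its sides are at y = +20 and -20, the V's point 14 mm ahead of the seat. A 14 mm post standing 20 mm nearer the handle than the seat has 9 mm clearance all round.
- mat: Black rubber mat, fixed, 340 (x) x 140 (y) x 4 mm, on the bench to the robot's left or right. Origin: centre of its underside.
- chest: Low grey chest with plywood lid, fixed, 228 (x) x 264 (y) x 100 mm high. Origin: middle of the lower edge of its front (the -x side, facing the robot); z up. On the lid along its x axis (y = 0) lies a 16 mm thick bolt bar in two dark brackets, 44 mm wide in y, at x = 42 and 148 mm, and a keeper at x = 202, all reaching 125 mm above the bench. The bolt's red post stands between the brackets.
- bolt_post (a point): Centre of the top of the bolt's red upright post, round, 14 mm thick, free from 121 to 158 mm above the bench; a level hook with centre line at 135 to 148 mm holds it and clears the brackets. Slides with the bolt along the chest's x: starts at chest x = 103 to 133 mm, rigid stop hidden in the barrel somewhere at 58 to 78 mm, different each time. About 4 N of sliding friction; stays where left.
- bowl: Small white bowl, 68 mm across, 40 high, loose on the lid on the +y side of the bolt (bystander). Origin: centre of its underside.
- cup: Terracotta cup, 60 mm across, 60 high, loose on the lid on the -y side of the bolt (bystander). Origin: centre of its underside.
- mould: White round plaster mould, 140 mm across, 80 high, 1.2 kg, standing on the bench on the side opposite the mat (bystander). Origin: centre of its underside.

How it is judged:
On the way, in this order (a step that is already met when the one before it is completed fails the run):
1. the rod is lifted off its mat, the bolt not yet drawn (height (world z) of rod above 0.05 m and x of bolt_post in the frame of chest above 0.09 m), for 0.2 s.
2. with the bolt drawn back against its stop, the rod pulls on it steadily with 7 to 20 N (more than its friction) for at least half a second (x of bolt_post in the frame of chest below 0.083 m and contact force between rod and chest between 7 and 20 N), for 0.5 s.
At the end, for the whole second after the job is handed in: The bolt is still drawn back (its post less than 83 mm from the chest front), and the rod lies flat, released and at rest on the mat with its handle on it (handle centre within 108 mm of the mat's centre lengthwise and 62 mm across, underside within 5 mm of the mat's top, tilt under 0.12 rad) (x of bolt_post in the frame of chest below 0.083 m and x of rod in the frame of mat between -0.108 and 0.108 m and y of rod in the frame of mat between -0.062 and 0.062 m and z of rod in the frame of mat below 0.009 m and angle between rod's own z axis and vertical below 0.12 rad and linear speed of rod below 0.02 m/s and contact force between the fingers and rod below 0.1 N); the robot touches nothing.
It fails at once if the rod loads the bolt or chest with more than 20 N (contact force between rod and chest above 20 N).
It fails at once if the gripper or arm touches the chest or bolt (contact force between any of the fingers, the arm and chest above 0.5 N).
It fails at once if the bowl is pushed 20 mm or tipped (distance of bowl from where it was at the start of the episode above 0.02 m or angle between bowl's own z axis and vertical above 0.35 rad).
It fails at once if the cup is pushed 20 mm or tipped (distance of cup from where it was at the start of the episode above 0.02 m or angle between cup's own z axis and vertical above 0.35 rad).
It fails at once if the mould is pushed 20 mm or tipped (distance of mould from where it was at the start of the episode above 0.02 m or angle between mould's own z axis and vertical above 0.35 rad).
It also fails if it takes over 72 s, if anything falls off the work surface, if the arm or the gripper's body presses on something with over 40 N, if the wrist force passes 120 N, or if a joint passes its speed limit or range.

## Robot

A 6-joint arm with a two-finger parallel gripper is mounted at the origin on the work surface. World frame = base frame: x ahead of the robot, y to its left, z up, the work surface at z = 0. Lengths are in m, angles in rad, forces in N, time in s.
With the tool pointing down it reaches from about 0.225 to 0.875 m from the base axis. Payload 3.4 kg.
Tool frame: the origin (TCP) lies at the very end of the fingers, on their centre line; the grasp point (between the pads) lies 19 mm behind it; z points along the fingers, y is the line along which they close (so a half turn about z gives the same grasp; the last joint's range is limited). The gripper opens to 85 mm and grips with 20 to 120 N. Pads are 22 mm wide; open, the fingers measure 114 mm over their backs; the gripper's body (76 mm by 85 mm) begins 54 mm behind the grasp point. The pads swing forward as they close: fully open they stand 13 mm farther back than shut.
Start: joints at [-0.121, 0.276, 1.505, -0, 1.361, -0.121], TCP at [0.575, -0, 0.231] pointing down, gripper open.
Joint ranges: [-2.89, 2.89], [-0.75, 2.08], [0.22, 2.7], [-1.18, 4.32], [0.11, 2.71], [-2.7, 2.7]. Speed limits (rad/s): [2.57, 2.57, 3.14, 3.14, 3.14, 3.14].

## Interface

Orientations are given as a unit quaternion [w, x, y, z].
In Python, from rig import readout, vision, manip gives the robot as it stands.
- The arm moves only by the shell command python3 -m handwheel 'ROWS' [FORCE]. ROWS is JSON, a list of rows, each a list of 3 entries, a list of its own where there are three numbers: the shift along the tool's x, y, z in mm, then the turn, a rotation vector about the tool's x, y, z in units of 6 degrees (1.0 is 6 degrees), then the closure, from -1 (fully open) to 1 (shut), so that 0 is half open. A call has 1 to 20 rows; each row shifts and turns the commanded pose from where the row before left it, along the tool's axes as they then stand; what a row does not reach is not made up. A row lasts 1/8 s, in which the tool goes at most 62.5 mm and 10.7 degrees, less where a joint would pass 70% of its speed; a pose out of reach is approached as far as the arm can. A call is refused whole if a number of a shift passes 62.5 or a number of a turn 1, either way. A call with a gripper value outside its range is refused whole. The fingers move at their own pace and stop on an object; FORCE is the grip in N (left out, the last holds). Time passes only in rows, so rows that do not move let the fingers close. It gives the time, the measured TCP pose, the force, the opening and the grip force at its end, in the units of the state.
- readout.get_state(): the state, without advancing time (a new reading comes with each control period).
- vision.get_image(name): name is "scene" or "side" or "wrist"; returns the picture (420x560x3 uint8, blue, green, red); there is no depth.
- vision.camera_params(name): a dict with "intrinsics" (3x3 intrinsics, pixels), "rvec" (rotation vector, rad) and "tvec" (3), from world to camera coordinates, as OpenCV has them; the wrist camera has in their place "hand_eye" (4x4, takes a point from camera to tool coordinates, whose origin is the TCP and whose axes are the flange's). Camera axes: x right, y down, z forward; pixel columns grow to the right and rows downward; lengths in m; the calibration is good to about 2 mm. A picture is of the moment at which its call begins: read the wrist's pose just before it. camera_params takes no time and is no camera call.
- manip.sign_off(): hands the job in; it is judged then, once.
The state is a dict: "clock": time; "qpos": joint angles; "qd": joint speeds; "effort": joint torques, N m; "position": TCP position; "ee_rot": TCP orientation; "contact_force": force on the tool from outside, world axes, zero at the start; "moment": the same for the moment, N m; "width": finger opening in m; "gripper_force": force on a finger pad.
Only numpy, scipy, OpenCV 4.12 (cv2) and the standard library are available. Lean on these libraries where they do the work, as an engineer would, in place of code of your own. Each camera call takes 0.05 s, during which the arm holds its last target. There are 200 camera calls.

## Working session

There is one attempt and no reset: what is moved stays moved. The work goes in short steps, Python scripts to look and compute and a shell command to move; the robot and the scene stay as the last step left them, time stands still between calls to the robot, and variables do not carry over. Pictures are saved under pics/ and viewed, at most 10 in all, crops included, and the job is handed in when it is done.

```bash
mkdir -p pics; ls; python3 - <<'E'
from rig import readout, vision, manip
import cv2
s=readout.get_state();print(s)
for n in("scene","side"):
    cv2.imwrite(f"pics/{n}0.png",vision.get_image(n));print(n,vision.camera_params(n))
print(vision.camera_params("wrist"))
E
```

```text
pics
{'clock': 0.0, 'qpos': array([-1.21009942e-01,  2.76560712e-01,  1.50615083e+00, -4.69247778e-06,
        1.36069858e+00, -1.21008432e-01]), 'qd': array([ 0.00030156, -0.00019877, -0.00079585, -0.00040302,  0.00046061,
        0.00175513]), 'effort': array([ 6.20495921e-04, -4.16768074e+01, -2.45808578e+01, -1.52056768e-04,
        1.11346930e-02,  1.69860516e-05]), 'position': array([5.74459418e-01, 5.29462693e-05, 2.30452216e-01]), 'ee_rot': array([-7.14022438e-04,  7.07106675e-01,  7.07106303e-01, -5.62109005e-04]), 'contact_force': array([-0.36608708,  0.41865785, -0.63231621]), 'moment': array([ 0.02463161,  0.01459603, -0.01098997]), 'gripper_force': 0.0, 'width': 0.08524583713116293}
scene {'intrinsics': array([[533.60865292,   0.        , 280.72161691],
       [  0.        , 533.60865292, 205.63232986],
       [  0.        ,   0.        ,   1.        ]]), 'rvec': array([ 0.84594066,  2.45298056, -1.15413994]), 'tvec': array([ 0.43873208, -0.10234272,  1.72050971])}
side {'intrinsics': array([[544.46679053,   0.        , 284.6653843 ],
       [  0.        , 544.46679053, 210.10808521],
       [  0.        ,   0.        ,   1.        ]]), 'rvec': array([ 1.93779008, -0.82312672,  0.5049115 ]), 'tvec': array([-0.40617466,  0.30886158,  0.83148741])}
{'intrinsics': array([[377.74580576,   0.        , 276.36923708],
       [  0.        , 377.74580576, 209.05003551],
       [  0.        ,   0.        ,   1.        ]]), 'hand_eye': array([[-2.38751045e-04, -9.54185254e-01, -2.99216383e-01,
         7.69148138e-02],
       [ 9.99999869e-01, -9.25906939e-05, -5.02654091e-04,
        -5.61330578e-04],
       [ 4.51920469e-04, -2.99216464e-01,  9.54185152e-01,
        -1.42701966e-01],
       [ 0.00000000e+00,  0.00000000e+00,  0.00000000e+00,
         1.00000000e+00]])}
```

View pics/scene0.png

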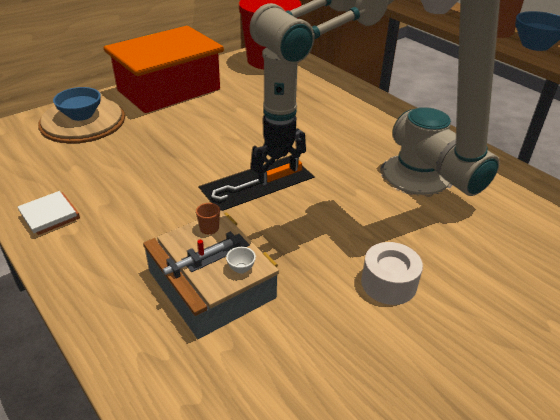

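View pics/side0.png

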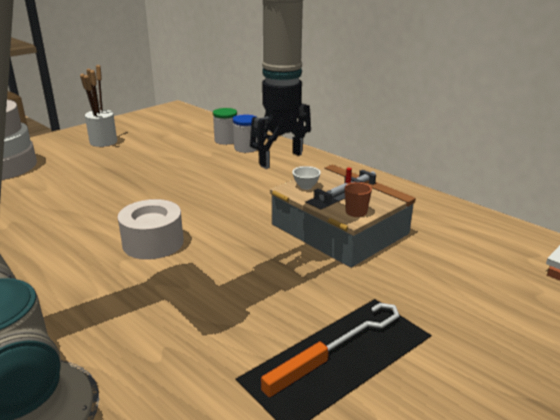

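```bash
cat > h.py <<'E'
import numpy as np, cv2
from rig import vision
def ray(n,px,z):
    p=vision.camera_params(n);R=cv2.Rodrigues(p["rvec"])[0];c=-R.T@p["tvec"]
    u=np.linalg.solve(p["intrinsics"],[px[0],px[1],1]);d=R.T@u
    return c+d*(z-c[2])/d[2]
E
python3 - <<'E'
import cv2
a=cv2.imread("pics/side0.png")
c=a[155:270,260:420]; d=a[295:420,235:435]
cv2.imwrite("pics/c1.png",cv2.resize(c,None,fx=5,fy=5,interpolation=2))
cv2.imwrite("pics/c2.png",cv2.resize(d,None,fx=4,fy=4,interpolation=2))
E
```

```text
(no output)
```

View pics/c1.png

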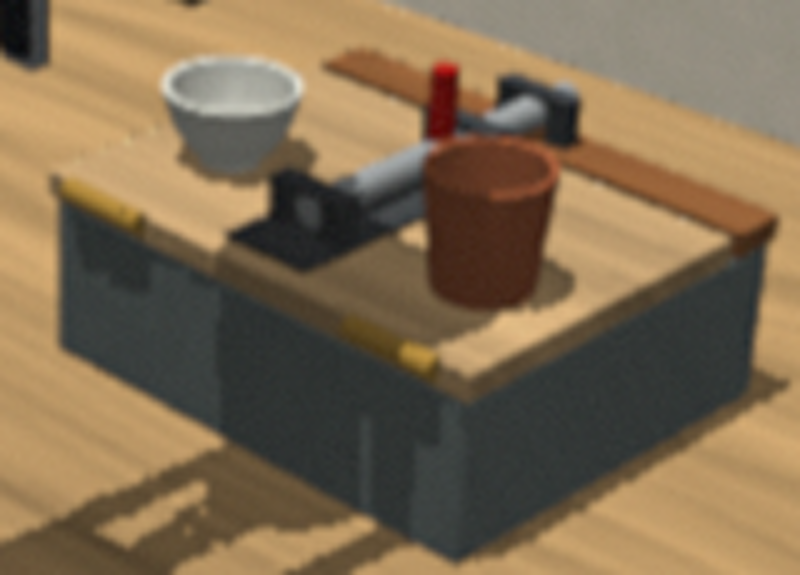

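View pics/c2.png

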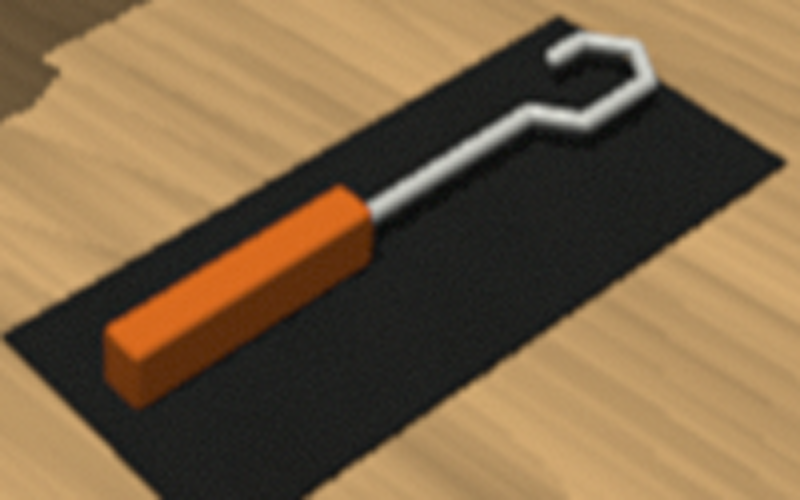

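Side view: the chest has its post top at crop (446,68) and front-bottom corners at (62,347) and (457,558). The rod is on the right-hand mat, with handle top corners at (105,330), (140,358), (340,186), (373,212). The hook's long side is on the rod's -y, its free tip on +y.

```bash
python3 - <<'E'
from h import *
np.set_printoptions(precision=4,suppress=True)
A=lambda u,v,z:ray("side",(260+u/5-.4,155+v/5-.4),z)
B=lambda u,v,z:ray("side",(235+u/4-.4,295+v/4-.4),z)
for n,x in dict(post=A(446,68,.158),fr=A(457,558,0),fl=A(62,347,0),br=A(748,388,0),bowlrim=A(233,85,.14),cuprim=A(492,165,.16),
 h1=B(105,330,.034),h2=B(140,358,.034),h3=B(340,186,.034),h4=B(373,212,.034),tip=B(650,78,.019),j=B(530,112,.019),
 m1=B(5,337,.004),m2=B(560,15,.004),m3=B(785,162,.004)).items(): print(n,x)
for n,px,z in(("post_sc",(200,240),.158),("mouldtop",(392,262),.08),("matc1",(200,187),.004),("matc2",(314,177),.004)):print(n,ray("scene",px,z))
fr,fl=A(457,558,0),A(62,347,0)
yv=(fl-fr)/np.linalg.norm(fl-fr);xv=np.array([yv[1],-yv[0],0]);o=(fl+fr)/2
print("L",np.linalg.norm(fl-fr),"yaw",np.arctan2(xv[1],xv[0]),"o",o,"post in chest",(A(446,68,.158)-o)@xv,(A(446,68,.158)-o)@yv)
E
```

```text
post [ 0.7966 -0.0054  0.158 ]
fr [ 0.672 -0.121  0.   ]
fl [0.6822 0.1321 0.    ]
br [ 0.8876 -0.1325  0.    ]
bowlrim [0.7425 0.078  0.14  ]
cuprim [ 0.7254 -0.0851  0.16  ]
h1 [ 0.285  -0.2374  0.034 ]
h2 [ 0.2843 -0.2575  0.034 ]
h3 [ 0.4123 -0.2501  0.034 ]
h4 [ 0.4098 -0.2703  0.034 ]
tip [ 0.5828 -0.2957  0.019 ]
j [ 0.5237 -0.2699  0.019 ]
m1 [ 0.2742 -0.1894  0.004 ]
m2 [ 0.6097 -0.2273  0.004 ]
m3 [ 0.5921 -0.3638  0.004 ]
post_sc [ 0.8002 -0.0039  0.158 ]
mouldtop [0.4329 0.2694 0.08  ]
matc1 [ 0.5948 -0.3555  0.004 ]
matc2 [ 0.2804 -0.1834  0.004 ]
L 0.2533093144279993 yaw -0.04028612816180495 o [0.6771 0.0056 0.    ] post in chest 0.11987572050771307 -0.006180323996974528
```

Rod at about (0.348, -0.254) with yaw -0.10; mat centre (0.433, -0.277) with yaw -0.11; post (0.797, -0.005) with chest yaw about -0.045. Sizes agree (handle 127, mat 338 mm), so I'm moving over the handle and turning.

```bash
python3 -m handwheel '[[[-42.5,-35.7,0],[0,0,0],-1],[[-42.5,-35.7,0],[0,0,0],-1],[[-42.5,-35.7,0],[0,0,0],-1],[[-42.5,-35.7,0],[0,0,0],-1],[[-42.5,-35.7,0],[0,0,0],-1],[[-42.5,-35.7,0],[0,0,0],-1],[[0,0,8],[0,0,1],-1],[[0,0,8],[0,0,1],-1],[[0,0,8],[0,0,1],-1],[[0,0,8],[0,0,1],-1],[[0,0,8],[0,0,1],-1],[[0,0,8],[0,0,1],-1],[[0,0,8],[0,0,1],-1],[[0,0,8],[0,0,1],-1],[[0,0,8],[0,0,1],-1],[[0,0,8],[0,0,1],-1],[[0,0,8],[0,0,1],-1],[[0,0,8],[0,0,1],-1],[[0,0,8],[0,0,1],-1],[[0,0,8],[0,0,1],-1]]' && python3 -m handwheel '[[[0,0,0],[0,0,1],-1],[[0,0,0],[0,0,1],-1],[[0,0,0],[0,0,0],-1],[[0,0,0],[0,0,0],-1]]'
python3 - <<'E'
from rig import readout,vision
import cv2
s=readout.get_state();print(s["position"],s["ee_rot"],s["qpos"],s["clock"])
a=vision.get_image("wrist");cv2.imwrite("pics/w1.png",a)
E
```

```text
clock: 2.6
position: [0.3606, -0.2548, 0.1188]
ee_rot: [-0.0, 0.999, 0.051, -0.0]
contact_force: [-0.1, -0.2, 0.0]
width: 0.0856
gripper_force: 0.0
clock: 3.1
position: [0.3607, -0.2549, 0.1192]
ee_rot: [-0.0, 0.999, -0.052, -0.0]
contact_force: [0.9, -0.1, 0.3]
width: 0.0851
gripper_force: 0.0
[ 0.36073871 -0.25492348  0.11920409] [-1.00117142e-04  9.98667539e-01 -5.16055246e-02 -8.11989188e-05] [-7.72990974e-01  1.75816707e-01  1.94954623e+00  5.07000453e-05
  1.01648389e+00  9.01035577e-01] 3.1
```

View pics/w1.png

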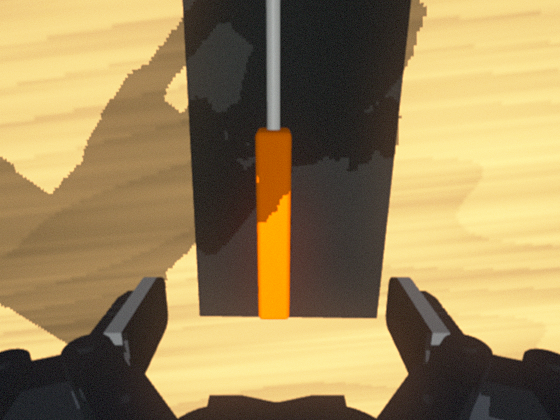

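The wrist view shows the handle straight and centred (columns 257–291), its front edge at row 130, i.e. 55 mm ahead of the TCP, as wanted.

```bash
python3 -m handwheel '[[[0,0,30],[0,0,0],-1],[[0,0,30],[0,0,0],-1],[[0,0,30],[0,0,0],-1],[[0,0,20],[0,0,0],-1],[[0,0,0],[0,0,0],-1],[[0,0,0],[0,0,0],1],[[0,0,0],[0,0,0],1],[[0,0,0],[0,0,0],1],[[0,0,0],[0,0,0],1],[[0,0,0],[0,0,0],1],[[0,0,0],[0,0,0],1],[[0,0,0],[0,0,0],1],[[0,0,0],[0,0,0],1]]' 80
```

```text
clock: 4.78
position: [0.3612, -0.2553, 0.0101]
ee_rot: [0.0, 0.999, -0.052, 0.001]
contact_force: [0.1, 0.0, 5.2]
width: 0.0202
gripper_force: 79.2
```

```bash
python3 -m handwheel '[[[0,0,-10],[0,0,0],1],[[0,0,-30],[0,0,0],1],[[0,0,-45],[0,0,0],1],[[0,0,-45],[0,0,0],1],[[0,0,-45],[0,0,0],1],[[0,0,-35],[0,0,0],1],[[0,0,-10],[0,0,0],1],[[20.3,-28.1,0],[0,0,0],1],[[20.3,-28.1,0],[0,0,0],1],[[20.3,-28.1,0],[0,0,0],1],[[20.3,-28.1,0],[0,0,0],1],[[20.3,-28.1,0],[0,0,0],1],[[20.3,-28.1,0],[0,0,0],1],[[20.3,-28.1,0],[0,0,0],1],[[20.3,-28.1,0],[0,0,0],1],[[20.3,-28.1,0],[0,0,0],1],[[20.3,-28.1,0],[0,0,-0.2],1],[[0,0,0],[0,0,-0.35],1],[[0,0,0],[0,0,0],1],[[0,0,0],[0,0,0],1]]'
python3 - <<'E'
from rig import readout,vision
import cv2,numpy as np
s=readout.get_state();print(s["position"],s["ee_rot"],s["qpos"],s["contact_force"])
a=vision.get_image("scene");b=vision.get_image("side")
cv2.imwrite("pics/sc2.png",a);cv2.imwrite("pics/sd2.png",b)
o=np.zeros((590,780,3),np.uint8)
o=np.hstack([cv2.resize(a[190:320,130:300],None,fx=2.29,fy=4.5,interpolation=2)[:585,:390],np.zeros((585,1,3),np.uint8)])
A=cv2.resize(a[200:290,140:290],None,fx=5,fy=3.2*1.0,interpolation=2)
A=cv2.resize(a[200:275,145:275],None,fx=4,fy=4,interpolation=2);B=cv2.resize(b[125:200,260:390],None,fx=4,fy=4,interpolation=2)
cv2.imwrite("pics/c3.png",np.vstack([A,B[:300]])[:600])
E
```

```text
clock: 7.28
position: [0.5911, 0.0026, 0.2288]
ee_rot: [0.0, 1.0, -0.024, -0.001]
contact_force: [-0.7, 0.7, -1.9]
width: 0.0206
gripper_force: 78.7
[0.59113104 0.00255312 0.22877704] [ 1.22601140e-04  9.99707962e-01 -2.41538370e-02 -7.53660717e-04] [-1.13118526e-01  3.02414722e-01  1.47285726e+00 -3.86077894e-04
  1.36780026e+00  1.50606830e+00] [-0.71939677  0.71367872 -1.93228623]
```

View pics/c3.png

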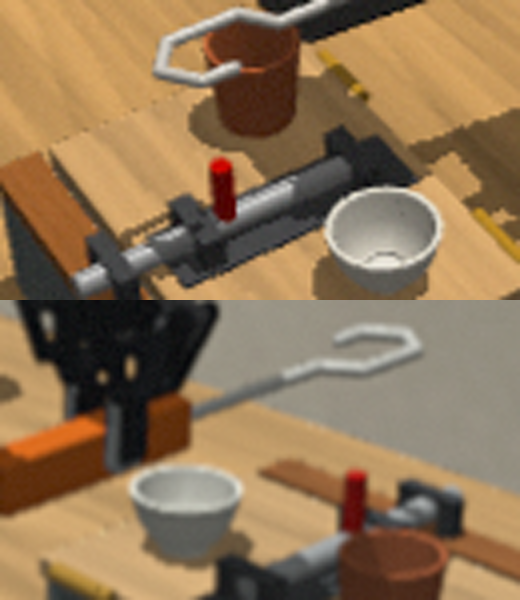

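Both views show the rod level, hook above the chest. Post top at scene crop (221,163) and side crop (355,475); hook V apex at (157,70) and (421,346), free tip at (238,67) and (337,340).

```bash
python3 - <<'E'
from h import *
np.set_printoptions(precision=4,suppress=True)
S=lambda u,v:(145+u/4-.4,200+v/4-.4)
D=lambda u,v:(260+u/4-.4,125+(v-300)/4-.4)
def P(n):
    p=vision.camera_params(n);return p["intrinsics"]@np.c_[cv2.Rodrigues(p["rvec"])[0],p["tvec"]]
def tri(a,b):
    X=cv2.triangulatePoints(P("scene"),P("side"),np.array(a).reshape(2,1),np.array(b).reshape(2,1));return (X[:3]/X[3]).ravel()
print("post",tri(S(221,163),D(355,475)),ray("scene",S(221,163),.158),ray("side",D(355,475),.158))
print("apex",tri(S(157,70),D(421,346)))
print("tip",tri(S(238,67),D(337,340)))
print("jog",tri(S(280,22),D(285,380)))
a=ray("scene",S(85,280),.113);b=ray("scene",S(348,168),.113);print("bar",a,b,np.arctan2((a-b)[1],(a-b)[0]))
E
```

```text
post [ 0.7996 -0.0034  0.1564] [ 0.8011 -0.0031  0.158 ] [ 0.7952 -0.0052  0.158 ]
apex [ 0.8275 -0.0193  0.2318]
tip [0.7929 0.0124 0.2367]
jog [ 0.7455 -0.0011  0.2323]
bar [ 0.8912 -0.01    0.113 ] [0.7196 0.0038 0.113 ] -0.08043007320091358
```

```bash
python3 - <<'E'
from h import *
np.set_printoptions(precision=4,suppress=True)
S=lambda u,v:(145+u/4-.4,200+v/4-.4)
D=lambda u,v:(260+u/4-.4,125+(v-300)/4-.4)
for n,a,b in(("V",(157,70),(412,333)),("-y corner",(167,40),(421,347)),("+y corner",(188,80),(360,327)),("tip",(238,67),(337,340)),("post",(221,163),(355,475))):
    z=.158 if n=="post" else .238
    print(n,ray("scene",S(*a),z),ray("side",D(*b),z))
E
```

```text
V [ 0.8301 -0.0108  0.238 ] [ 0.8295 -0.0129  0.238 ]
-y corner [ 0.8125 -0.0298  0.238 ] [ 0.8148 -0.03    0.238 ]
+y corner [0.821  0.0066 0.238 ] [0.8162 0.0141 0.238 ]
tip [0.7936 0.0137 0.238 ] [0.79   0.0103 0.238 ]
post [ 0.8011 -0.0031  0.158 ] [ 0.7952 -0.0052  0.158 ]
```

```bash
python3 -m handwheel '[[[2.8,-5.1,15],[0,0,0],1],[[0,0,25],[0,0,0],1],[[0,0,20],[0,0,0],1],[[0,0,5],[0,0,0],1],[[0,0,0],[0,0,0],1],[[0,0,0],[0,0,0],1]]'
python3 - <<'E'
from rig import readout,vision
import cv2,numpy as np
s=readout.get_state();print(s["position"],s["contact_force"])
a=vision.get_image("scene");b=vision.get_image("side")
A=cv2.resize(a[205:280,145:275],None,fx=4,fy=4,interpolation=2);B=cv2.resize(b[135:210,275:405],None,fx=4,fy=4,interpolation=2)
cv2.imwrite("pics/c4.png",np.vstack([A,B]))
E
```

```text
clock: 8.12
position: [0.5958, 0.0082, 0.1652]
ee_rot: [0.0, 1.0, -0.024, 0.001]
contact_force: [0.3, -0.4, -2.0]
width: 0.0209
gripper_force: 78.7
[0.59582219 0.00815705 0.16518518] [ 0.28610005 -0.35409158 -1.95251781]
```

View pics/c4.png

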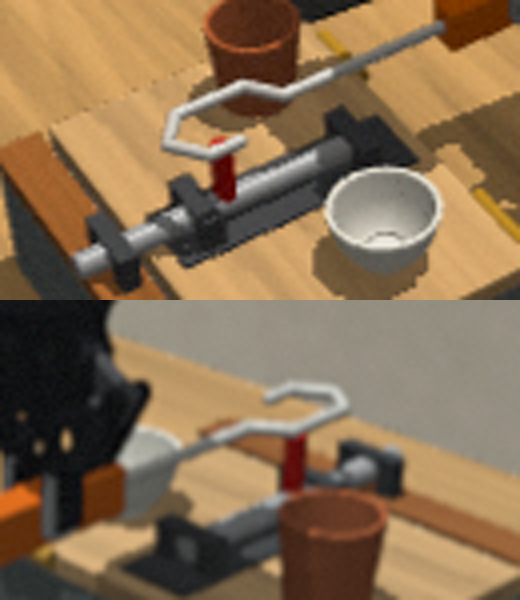

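Hook is just above the post top: V apex at scene crop (166,145) and side crop (340,390), post top hidden behind the hook at about (221,143).

```bash
python3 - <<'E'
from h import *
np.set_printoptions(precision=4,suppress=True)
S=lambda u,v:(145+u/4-.4,205+v/4-.4)
D=lambda u,v:(275+u/4-.4,135+(v-300)/4-.4)
for n,a,b in(("V",(166,145),(339,389)),("-y corner",(173,107),(347,405)),("+y corner",(207,157),(288,384)),("tip",(243,140),(268,398))):
    print(n,ray("scene",S(*a),.174),ray("side",D(*b),.174))
E
```

```text
V [ 0.8347 -0.005   0.174 ] [ 0.8371 -0.0041  0.174 ]
-y corner [ 0.815  -0.0303  0.174 ] [ 0.8211 -0.0217  0.174 ]
+y corner [0.8216 0.0173 0.174 ] [0.8218 0.0219 0.174 ]
tip [0.7981 0.0177 0.174 ] [0.7968 0.0172 0.174 ]
```

Post is centred laterally and about 22 mm behind the seat, so I'm lowering.

```bash
python3 -m handwheel '[[[-2,0,6],[0,0,0],1],[[0,0,8],[0,0,0],1],[[0,0,8],[0,0,0],1],[[0,0,8],[0,0,0],1],[[0,0,2],[0,0,0],1],[[0,0,0],[0,0,0],1],[[0,0,0],[0,0,0],1]]'
```

```text
clock: 9.1
position: [0.5935, 0.0083, 0.1326]
ee_rot: [0.0, 1.0, -0.024, 0.0]
contact_force: [-1.0, -0.4, -1.2]
width: 0.0208
gripper_force: 78.7
```

```bash
python3 -m handwheel '[[[-5,0,0],[0,0,0],1],[[-5,0,0],[0,0,0],1],[[-5,0,0],[0,0,0],1],[[-4,0,0],[0,0,0],1],[[-3,0,0],[0,0,0],1],[[-3,0,0],[0,0,0],1],[[-3,0,0],[0,0,0],1]]'; python3 -m handwheel '[[[-3,0,0],[0,0,0],1],[[-3,0,0],[0,0,0],1],[[-3,0,0],[0,0,0],1],[[-3,0,0],[0,0,0],1]]'
```

```text
clock: 9.98
position: [0.5656, 0.0096, 0.1325]
ee_rot: [0.0, 1.0, -0.024, 0.001]
contact_force: [5.2, 0.3, -3.2]
width: 0.0206
gripper_force: 78.6
clock: 10.48
position: [0.5531, 0.0102, 0.1324]
ee_rot: [-0.0, 1.0, -0.024, 0.0]
contact_force: [4.6, 0.3, -1.6]
width: 0.0206
gripper_force: 78.7
```

```bash
python3 -m handwheel '[[[-3,0,0],[0,0,0],1],[[-3,0,0],[0,0,0],1],[[-3,0,0],[0,0,0],1],[[-3,0,0],[0,0,0],1],[[-3,0,0],[0,0,0],1],[[-1,0,0],[0,0,0],1]]';for i in 1; do python3 -m handwheel '[[[-1,0,0],[0,0,0],1],[[-1,0,0],[0,0,0],1]]'; done
```

```text
clock: 11.22
position: [0.5369, 0.011, 0.1323]
ee_rot: [-0.0, 1.0, -0.024, -0.0]
contact_force: [4.1, 0.6, -1.7]
width: 0.0208
gripper_force: 78.7
clock: 11.48
position: [0.5352, 0.0111, 0.1323]
ee_rot: [-0.0, 1.0, -0.024, 0.0]
contact_force: [4.0, 1.1, -2.6]
width: 0.0206
gripper_force: 78.8
```

```bash
python3 -m handwheel '[[[-1,0,0],[0,0,0],1],[[-1,0,0],[0,0,0],1]]'
```

```text
clock: 11.72
position: [0.5332, 0.0111, 0.1323]
ee_rot: [0.0, 1.0, -0.024, 0.0]
contact_force: [4.2, 1.4, -2.3]
width: 0.0203
gripper_force: 78.8
```

```bash
python3 -m handwheel '[[[-1,0,0],[0,0,0],1],[[-1,0,0],[0,0,0],1]]'
```

```text
clock: 11.98
position: [0.5311, 0.0112, 0.1323]
ee_rot: [0.0, 1.0, -0.024, 0.0]
contact_force: [4.4, 0.8, -1.5]
width: 0.0203
gripper_force: 78.8
```

```bash
python3 -m handwheel '[[[-1,0,0],[0,0,0],1],[[-1,0,0],[0,0,0],1]]'
```

```text
clock: 12.22
position: [0.5291, 0.0113, 0.1323]
ee_rot: [-0.0, 1.0, -0.024, 0.0]
contact_force: [5.5, 0.9, -3.2]
width: 0.0203
gripper_force: 78.8
```

```bash
python3 -m handwheel '[[[-1,0,0],[0,0,0],1],[[-1,0,0],[0,0,0],1]]'
```

```text
clock: 12.48
position: [0.5271, 0.0114, 0.1323]
ee_rot: [0.0, 1.0, -0.024, 0.0]
contact_force: [4.8, 1.1, -2.0]
width: 0.0206
gripper_force: 78.8
```

```bash
python3 -m handwheel '[[[-1,0,0],[0,0,0],1],[[-1,0,0],[0,0,0],1]]'
```

```text
clock: 12.72
position: [0.5251, 0.0115, 0.1323]
ee_rot: [-0.0, 1.0, -0.024, 0.0]
contact_force: [3.6, 0.7, -1.9]
width: 0.0205
gripper_force: 78.8
```

```bash
python3 -m handwheel '[[[-1,0,0],[0,0,0],1],[[-0.5,0,0],[0,0,0],1]]'
```

```text
clock: 12.98
position: [0.525, 0.0115, 0.1326]
ee_rot: [0.0, 1.0, -0.024, 0.001]
contact_force: [6.8, 1.2, -1.8]
width: 0.0202
gripper_force: 78.7
```

Stop reached. Tightening gently.

```bash
python3 -m handwheel '[[[-0.5,0,0],[0,0,0],1],[[0,0,0],[0,0,0],1]]'
```

```text
clock: 13.22
position: [0.525, 0.0114, 0.1327]
ee_rot: [0.0, 1.0, -0.024, 0.002]
contact_force: [8.3, 0.5, -4.9]
width: 0.0203
gripper_force: 78.6
```

```bash
python3 -m handwheel '[[[-0.5,0,0],[0,0,0],1],[[0,0,0],[0,0,0],1],[[0,0,0],[0,0,0],1]]'
```

```text
clock: 13.6
position: [0.525, 0.0115, 0.1327]
ee_rot: [0.0, 1.0, -0.024, 0.002]
contact_force: [8.8, 0.1, -3.5]
width: 0.0206
gripper_force: 78.6
```

```bash
python3 -m handwheel '[[[-0.5,0,0],[0,0,0],1],[[0,0,0],[0,0,0],1],[[0,0,0],[0,0,0],1],[[0,0,0],[0,0,0],1],[[0,0,0],[0,0,0],1],[[0,0,0],[0,0,0],1]]'; python3 -m handwheel '[[[0,0,0],[0,0,0],1],[[0,0,0],[0,0,0],1],[[0,0,0],[0,0,0],1],[[0,0,0],[0,0,0],1],[[0,0,0],[0,0,0],1]]'
```

```text
clock: 14.35
position: [0.5249, 0.0114, 0.1328]
ee_rot: [0.0, 1.0, -0.024, 0.003]
contact_force: [9.5, 1.1, -4.5]
width: 0.0208
gripper_force: 78.6
clock: 14.98
position: [0.525, 0.0114, 0.1328]
ee_rot: [0.0, 1.0, -0.024, 0.003]
contact_force: [9.8, 1.1, -3.5]
width: 0.0203
gripper_force: 78.6
```

```bash
python3 -m handwheel '[[[3,0,0],[0,0,0],1],[[4,0,0],[0,0,0],1],[[4,0,0],[0,0,0],1],[[4,0,0],[0,0,0],1],[[4,0,0],[0,0,0],1],[[3,0,0],[0,0,0],1],[[0,0,0],[0,0,0],1],[[0,0,0],[0,0,0],1]]'
python3 - <<'E'
from rig import readout,vision
import cv2,numpy as np
a=vision.get_image("scene");b=vision.get_image("side")
A=cv2.resize(a[205:280,145:275],None,fx=4,fy=4,interpolation=2);B=cv2.resize(b[145:220,265:395],None,fx=4,fy=4,interpolation=2)
cv2.imwrite("pics/c5.png",np.vstack([A,B]))
E
```

```text
clock: 15.98
position: [0.544, 0.0106, 0.1323]
ee_rot: [0.0, 1.0, -0.024, -0.0]
contact_force: [-0.3, -0.2, -1.7]
width: 0.0203
gripper_force: 78.7
```

View pics/c5.png

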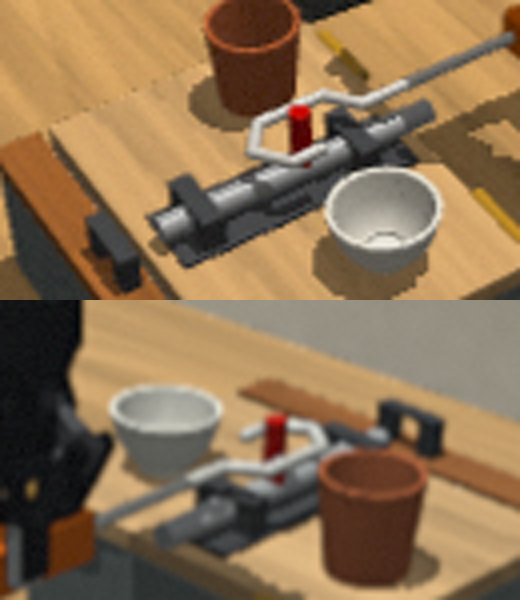

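Bolt is fully out of the keeper, post free in the middle of the hook (scene crop (300,130)), pots in place. Lifting out and returning over the mat.

```bash
python3 -m handwheel '[[[0,0,-6],[0,0,0],1],[[0,0,-10],[0,0,0],1],[[0,0,-14],[0,0,0],1],[[0,0,-25],[0,0,0],1],[[0,0,-30],[0,0,0],1],[[0,0,-10],[0,0,0],1],[[0,0,0],[0,0,0],1],[[-16.1,27.5,0],[0,0,0],1],[[-16.1,27.5,0],[0,0,0],1],[[-16.1,27.5,0],[0,0,0],1],[[-16.1,27.5,0],[0,0,0],1],[[-16.1,27.5,0],[0,0,0],1],[[-16.1,27.5,0],[0,0,0],1],[[-16.1,27.5,0],[0,0,0],1],[[-16.1,27.5,0],[0,0,0],1],[[-16.1,27.5,0],[0,0,0],1],[[-16.1,27.5,0],[0,0,0],1],[[0,0,0],[0,0,0.3],1],[[0,0,0],[0,0,0.25],1],[[0,0,0],[0,0,0],1]]' && python3 -m handwheel '[[[0,0,40],[0,0,0],1],[[0,0,50],[0,0,0],1],[[0,0,50],[0,0,0],1],[[0,0,40],[0,0,0],1],[[0,0,20],[0,0,0],1],[[0,0,0],[0,0,0],1],[[0,0,0],[0,0,0],1]]'
```

```text
clock: 18.58
position: [0.3706, -0.2556, 0.2269]
ee_rot: [-0.0, 0.999, -0.052, -0.0]
contact_force: [-0.7, -0.3, -1.9]
width: 0.0204
gripper_force: 78.9
clock: 19.45
position: [0.3714, -0.2568, 0.0281]
ee_rot: [0.001, 0.999, -0.052, 0.001]
contact_force: [0.1, -0.7, -1.3]
width: 0.0204
gripper_force: 78.9
```

```bash
python3 -m handwheel '[[[0,0,8],[0,0,0],1],[[0,0,5],[0,0,0],1],[[0,0,2],[0,0,0],1],[[0,0,1.5],[0,0,0],1],[[0,0,0],[0,0,0],1]]'
python3 - <<'E'
from rig import vision
import cv2
b=vision.get_image("side")
cv2.imwrite("pics/c6.png",cv2.resize(b[275:420,225:435],None,fx=3.5,fy=3.5,interpolation=2))
E
```

```text
clock: 20.08
position: [0.3704, -0.2565, 0.0108]
ee_rot: [-0.0, 0.999, -0.052, 0.0]
contact_force: [-0.8, 0.3, -2.2]
width: 0.0202
gripper_force: 78.9
```

View pics/c6.png

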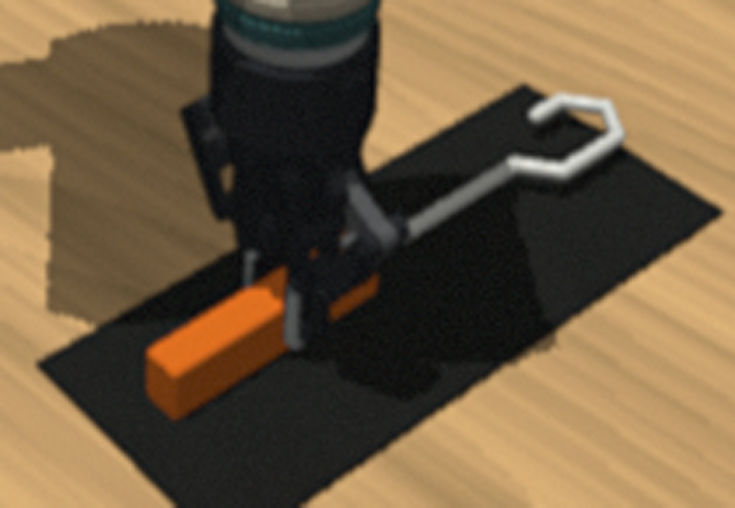

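Handle is on the mat with about 8 mm more margin than at the start, rod level; no contact load yet.

```bash
python3 -m handwheel '[[[0,0,0.7],[0,0,0],1],[[0,0,0.7],[0,0,0],1],[[0,0,0],[0,0,0],1]]'
```

```text
clock: 20.5
position: [0.3705, -0.2566, 0.0101]
ee_rot: [0.0, 0.999, -0.052, 0.0]
contact_force: [-1.1, -0.1, 6.6]
width: 0.0202
gripper_force: 80.2
```

```bash
python3 -m handwheel '[[[0,0,0],[0,0,0],-0.2],[[0,0,0],[0,0,0],-1],[[0,0,0],[0,0,0],-1],[[0,0,0],[0,0,0],-1],[[0,0,0],[0,0,0],-1],[[0,0,0],[0,0,0],-1],[[0,0,-10],[0,0,0],-1],[[0,0,-30],[0,0,0],-1],[[0,0,-40],[0,0,0],-1],[[0,0,-40],[0,0,0],-1],[[0,0,-30],[0,0,0],-1],[[0,0,0],[0,0,0],-1],[[0,0,0],[0,0,0],-1],[[0,0,0],[0,0,0],-1],[[0,0,0],[0,0,0],-1]]'
python3 - <<'E'
from rig import vision
import cv2
b=vision.get_image("side")
cv2.imwrite("pics/c7.png",cv2.resize(b[150:420,225:435],None,fx=2.2,fy=2.2,interpolation=2))
E
```

```text
clock: 22.38
position: [0.37, -0.2561, 0.1584]
ee_rot: [-0.001, 0.999, -0.052, -0.001]
contact_force: [0.0, 1.0, -0.2]
width: 0.0853
gripper_force: 0.0
```

View pics/c7.png

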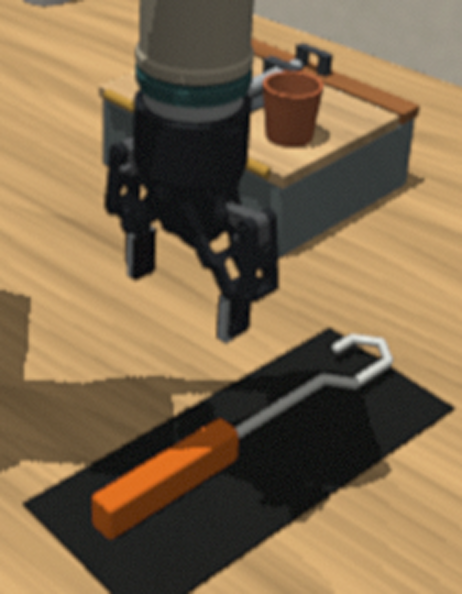

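The rod lies flat on the mat, released; the gripper is open and clear.

```bash
python3 -c "
from rig import manip
print(manip.sign_off())"
```

```text
the job is handed in; nothing more can be done
None
```

I drew the bolt back to its stop and held it at about 9.7 N for about 1.3 s, unhooked it, laid the rod flat on the mat and released it, then handed the job in at about 22 s; sign-off returned no verdict.

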